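# Release the eccentric and close the glue jig on a model rib

## Robot

A 6-joint arm with a two-finger parallel gripper is mounted at the origin on the work surface. World frame = base frame: x ahead of the robot, y to its left, z up, the work surface at z = 0. Lengths are in m, angles in rad, forces in N, time in s.
With the tool pointing down it reaches from about 0.425 to 0.95 m from the base axis. Payload 3.5 kg.
Tool frame: the origin (TCP) lies midway between the tips of the shut fingers; the grasp point (between the pads) lies 19 mm behind it; z points along the fingers, y is the line along which they close (so a half turn about z gives the same grasp; the last joint's range is limited). The gripper opens to 85 mm and grips with 20 to 120 N. Pads are 22 mm wide; open, the fingers measure 114 mm over their backs; the gripper's body (76 mm by 85 mm) begins 54 mm behind the grasp point. The pads swing forward as they close: fully open they stand 13 mm farther back than shut.
Start: joints at [1.021, 0.286, 1.577, -0, 1.279, -0.15], TCP at [0.263, 0.622, 0.231] pointing down, gripper open.
Joint ranges: [-2.77, 2.77], [-0.9, 2.22], [0.21, 2.48], [-1.53, 4.67], [0.24, 2.81], [-2.84, 2.84]. Speed limits (rad/s): [2.79, 2.79, 3.14, 3.14, 3.14, 3.14].

## Interface

Orientations are given as a unit quaternion [x, y, z, w].
In Python, from plant import ctrl, cams, order gives the robot as it stands.
- The arm moves only by the tool move_arm, never from a script. Its argument "plan" is one flat list of numbers, 7 for each row, row after row: the shift along the world's x, y, z in mm, then the turn, a rotation vector about the world's x, y, z in degrees, then the finger opening in mm, from 0 to 85.4. A call has 1 to 12 rows; each row shifts and turns the commanded pose from where the row before left it; what a row does not reach is not made up. A row lasts 1/10 s, in which the tool goes at most 50 mm and 8.59 degrees, less where a joint would pass 70% of its speed; a pose out of reach is approached as far as the arm can. A call is refused whole if a number of a shift passes 50 or a number of a turn 8.59, either way. A call with a gripper value outside its range is refused whole. The fingers move at their own pace and stop on an object; "newtons" is the grip in N (left out, the last holds). Time passes only in rows, so rows that do not move let the fingers close. It gives the time, the measured TCP pose, the force, the opening and the grip force at its end, in the units of the state.
- ctrl.get_state(): the state, without advancing time (a new reading comes with each control period).
- cams.read_camera(name): name is "scene" or "top" or "wrist"; returns a dict with "color" (480x640x3 uint8, red, green, blue), "fov_y" (degrees; the focal length in pixels is half the picture's height over the tangent of half this angle, whatever the lens; pixels are square), "cx", "cy" (the principal point, pixels), "origin" and "orientation" of the camera in the world; the wrist camera has in their place "T_tool_cam" (4x4, takes a point from camera to tool coordinates, whose origin is the TCP and whose axes are the flange's). Camera axes: x right, y up, looking along -z (the intrinsics and any distortion apply to the point x, -y, -z); pixel columns grow to the right and rows downward; lengths in m; the calibration is good to about 2 mm. A picture is of the moment at which its call begins: read the wrist's pose just before it. There is no depth.
- order.sign_off(): hands the job in; it is judged then, once.
The state is a dict: "time": time; "qpos": joint angles; "dq": joint speeds; "joint_efforts": joint torques, N m; "eef_pos": TCP position; "tcp_rot": TCP orientation; "contact_force": force on the tool from outside, world axes, zero at the start; "wrist_torque": the same for the moment, N m; "opening": opening from 0.0 (shut) to 1.0 (fully open); "finger_force": force on a finger pad.
Only numpy, scipy, OpenCV 4.12 (cv2) and the standard library are available. Lean on these libraries where they do the work, as an engineer would, in place of code of your own. Each camera call takes 0.05 s, during which the arm holds its last target. There are 200 camera calls.

## Task

Close the glue jig on the white rib: first push the red knob round with a fingertip until the yellow cam is at its low point (knob pointing forward at the white mark on the plywood, away from the roller), and only then push the blue slide forward until it is fully home and the rib is seated against the aluminium fence. Do not touch the rib yourself, lift nothing, leave the things standing around the jig where they are, and finish clear of everything.

Things in the scene. Friction and masses are not known exactly. Their poses are not given: they have to be found in the camera images.
- jig: plywood base of the glue jig, fixed, 255 x 315 x 18 mm thick (x -135 to 120, y -165 to 150 mm); origin at bench height. Its +x is forward, towards the fence. Aluminium fence: face at x = 77.5 mm, 20 mm thick, y -30 to 140, top 52 mm above the bench. Cam pivot at x 20, y -100 mm; slide along y = 50 mm. Nothing on the jig is higher than 85 mm above the bench.
- cam (a joint): angle in rad of the yellow eccentric disc about its upright pivot, counter-clockwise from above: direction of the knob seen from the pivot, from the jig's +x. 0 or 6.283 = low point, knob forward, at the white mark on the plywood; 3.142 = high point, knob towards the roller, which cannot pass. Starts 1.7 to 4.6; turns either way (stops -0.7 and 6.98), takes about 4 N at the knob and stays where left.
- cam_pivot (a point): centre of the cam's pivot, at the disc's top face, 36 mm above the bench; axes as the jig's. The disc has radius 36 mm, is 14 mm thick, and its centre lies 18 mm from the pivot, on the knob's side
- cam_knob (a point): centre of the top of the red knob, an upright cylinder 22 mm in diameter, 42 mm from the pivot, standing from 36 to 85 mm above the bench; it goes round with the cam
- slide (a joint): travel in m of the blue follower slide along the jig's +x; starts between -0.025 and 0. The steel roller on its side arm (20 mm across, 68 mm behind the cam pivot at value 0, top 37 mm above the bench) meets a cam at its high point at +0.004. 0.037 is fully home (hard stop). Needs about 3 to 5 N and stays where left.
- push_face (a point): point on the rear face of the slide's upright push plate (facing the jig's -x), midway across, 65 mm above the bench; push here towards +x. At jig x = -85 mm + slide value, y = 50. Plate 80 mm wide, 12 mm thick, top 85 mm above the bench, free space behind it. The slide's front jaw is 140 mm wide, front face at jig x = 10 mm + slide value, top 48 mm above the bench.
- rib: loose white model rib with dark slots, 30 (x) x 130 (y) x 30 mm high, lying on the plywood between the slide's jaw and the fence, long side along the jig's y. Origin: centre of its underside. Seated against the fence its origin is at jig x = 62.5 mm.
- tape_roll: loose roll of blue tape lying flat, 90 mm across, 24 mm high; bystander. Origin: centre of its underside.
- tape_measure: loose yellow tape measure, 75 x 40 x 65 mm high; bystander. Origin: centre of its underside.
- glue_bottle: loose white glue bottle with an orange cap, 48 mm across, 120 mm high; bystander. Origin: centre of its underside.
- dome_grey: loose grey printed dome model, 64 mm across, 85 mm high; bystander. Origin: centre of its underside.
- dome_white: loose white printed dome model, 60 mm across, 70 mm high; bystander. Origin: centre of its underside.
- foam_block: loose pink foam block, 50 x 40 x 35 mm high; bystander. Origin: centre of its underside.
- screwdriver: loose screwdriver lying on the bench, about 200 mm long; bystander.
There are look-alikes about, which are no part of the job. What is shaped like the rib but green or orange is not meant.

How it is judged:
On the way, in this order (a step that is already met when the one before it is completed fails the run):
1. the cam is at its low point (within 0.5 rad) while the slide is still back ((value of joint cam between -0.5 and 0.5 rad or value of joint cam between 5.783 and 6.783 rad) and value of joint slide below 0.01 m), for 0.2 s.
2. the slide is home (within 4 mm) and the rib is against the fence (value of joint slide above 0.033 m and x of rib in the frame of jig above 0.0575 m and angle between the y axis of rib and the y axis of jig, either way round below 0.06 rad), for 0.2 s.
At the end, for the whole second after the job is handed in: The cam is at its low point (within 0.5 rad), the slide is within 4 mm of fully home, and the rib lies flat on the jig within 5 mm of the fence and square to it within 0.06 rad, at rest (all of step 2 and (value of joint cam between -0.5 and 0.5 rad or value of joint cam between 5.783 and 6.783 rad) and linear speed of rib below 0.02 m/s and height (world z) of rib below 0.024 m); the robot touches nothing.
It fails at once if the rib is touched by the fingers (contact force between the fingers and rib above 1 N).
It fails at once if the rib is lifted (height (world z) of rib above 0.032 m).
It fails at once if a bystander is pushed away or lifted (moved more than 25 mm) (distance of any of tape_roll, tape_measure, glue_bottle, dome_grey, dome_white, foam_block, screwdriver from where it was at the start of the episode above 0.025 m).
It also fails if it takes over 45 s, if anything falls off the work surface, if the arm or the gripper's body presses on something with over 40 N, if the wrist force passes 120 N, or if a joint passes its speed limit or range.

## Working session

There is one attempt and no reset: what is moved stays moved. The work goes in short steps, Python scripts to look and compute and a tool call to move; the robot and the scene stay as the last step left them, time stands still between calls to the robot, and variables do not carry over. Pictures are saved under pics/ and viewed, at most 10 in all, crops included, and the job is handed in when it is done.

Besides the shell and the picture viewer there is one more tool, called after ">>>" in YAML: its name, and indented under it one key for each argument. move_arm: Moves the arm, as the interface text tells. Its arguments: {"type":"object","properties":{"plan":{"type":"array","items":{"type":"number"}},"newtons":{"type":"number"}},"required":["plan"]}

```bash
mkdir -p pics; cat > h.py <<'E'
import numpy as np, cv2
from scipy.spatial.transform import Rotation as R
from plant import ctrl, cams, order
def get(name):
    s=ctrl.get_state(); c=cams.read_camera(name)
    if 'T_tool_cam' in c:
        T=np.eye(4);T[:3,:3]=R.from_quat(s['tcp_rot']).as_matrix();T[:3,3]=s['eef_pos'];T=T@np.array(c['T_tool_cam'])
        c['o']=T[:3,3];c['R']=T[:3,:3]
    else:
        c['o']=np.array(c['origin']);q=np.array(c['orientation']);c['R']=R.from_quat(q).as_matrix() if q.shape==(4,) else q
    c['f']=240/np.tan(np.radians(c['fov_y'])/2)
    return c
def ray(c,u,v):
    d=c['R']@np.array([(u-c['cx'])/c['f'],-(v-c['cy'])/c['f'],-1]);return d
def plane(c,u,v,z):
    d=ray(c,u,v);return c['o']+d*(z-c['o'][2])/d[2]
def proj(c,p):
    q=c['R'].T@(np.array(p)-c['o']);return c['cx']+c['f']*q[0]/-q[2],c['cy']-c['f']*q[1]/-q[2]
def save(c,n): cv2.imwrite(f'pics/{n}.png',c['color'][:,:,::-1])
E
python3 - <<'E'
from h import *
for n in('top','scene'):
    c=get(n);save(c,n+'0');print(n,{k:c[k] for k in c if k not in('color',)})
print(ctrl.get_state())
E
```

```text
top {'fov_y': 46.44861509853675, 'cx': 316.24091749580185, 'cy': 236.32147544573266, 'origin': array([0.39039511, 0.10254201, 1.44327246]), 'orientation': array([-0.04736002,  0.04056469,  0.70874357, -0.70270484]), 'o': array([0.39039511, 0.10254201, 1.44327246]), 'R': array([[-0.00792588,  0.99223278, -0.12414223],
       [-0.99991736, -0.00912084, -0.0090603 ],
       [-0.01012221,  0.12406016,  0.99222307]]), 'f': np.float64(559.3065096435708)}
scene {'fov_y': 55.81941134391824, 'cx': 322.5071514319784, 'cy': 240.89922349560806, 'origin': array([1.03674027, 0.5422903 , 0.97300097]), 'orientation': array([0.1247778 , 0.27303323, 0.87322843, 0.38386908]), 'o': array([1.03674027, 0.5422903 , 0.97300097]), 'R': array([[-0.67415006, -0.60227382,  0.42753707],
       [ 0.73854776, -0.55619477,  0.38104407],
       [ 0.00830101,  0.57263743,  0.81976672]]), 'f': np.float64(453.0955066517643)}
{'time': 0.1, 'qpos': array([ 1.02102611e+00,  2.87092060e-01,  1.57805697e+00,  1.35178145e-05,
        1.27857065e+00, -1.50031919e-01]), 'dq': array([-0.00123369, -0.00040037, -0.00383189, -0.0008641 , -0.00010775,
        0.00080316]), 'joint_efforts': array([ 1.21558267e-03, -4.07297480e+01, -2.93699723e+01, -9.87346243e-05,
        3.47174828e-03,  1.17725759e-05]), 'eef_pos': array([0.26236888, 0.6212747 , 0.23006122]), 'tcp_rot': array([ 1.98542890e-01,  9.80091623e-01, -9.96854632e-04, -3.70656223e-04]), 'contact_force': array([-0.65978239, -0.3051827 ,  0.21761165]), 'wrist_torque': array([ 0.00953187,  0.00247425, -0.02244295]), 'finger_force': 0.0, 'opening': 1.0000766047163752}
```

View pics/top0.png

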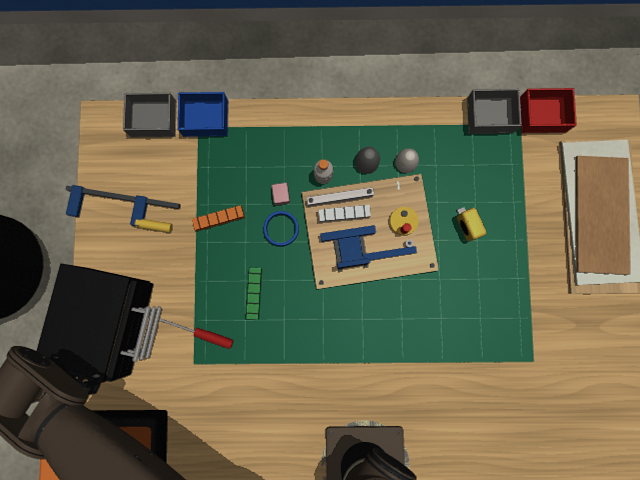

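View pics/scene0.png

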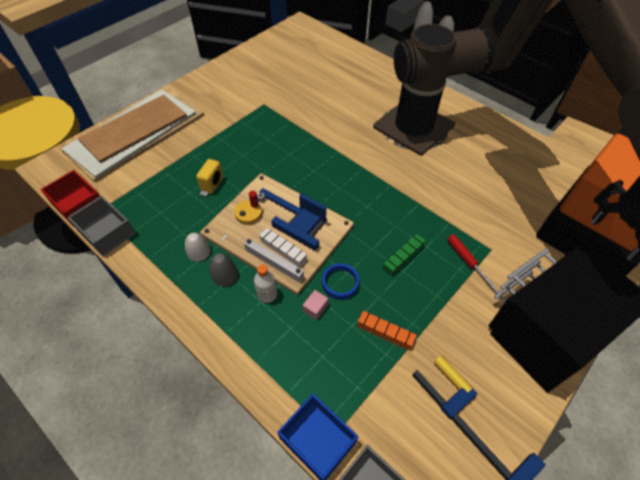

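Top: jig near (370,232) with forward = image up, tilted about 8°. Knob at (406,228), behind the pivot at about (404,213). Rib is white at (343,214) and the slide plate is blue. Scene view agrees.

```bash
python3 - <<'E'
from h import *
cs={n:get(n) for n in('top','scene')}
roi={'top':(300,170,445,292),'scene':(200,170,358,295)}
for n,c in cs.items():
    h=cv2.cvtColor(c['color'],cv2.COLOR_RGB2HSV);x0,y0,x1,y1=roi[n]
    m0=np.zeros(h.shape[:2],np.uint8);m0[y0:y1,x0:x1]=255
    for nm,lo,hi in(('red',(0,170,60),(7,255,255)),('red2',(172,170,60),(180,255,255)),('yel',(20,170,90),(32,255,255)),('blue',(105,120,30),(125,255,255))):
        m=cv2.inRange(h,lo,hi)&m0;k,l,s,ce=cv2.connectedComponentsWithStats(m)
        for i in range(1,k):
            if s[i][4]>15:print(n,nm,s[i],ce[i])
    x0,y0,x1,y1=roi[n]
    cv2.imwrite(f'pics/{n}z.png',cv2.resize(c['color'][y0:y1,x0:x1,::-1],None,fx=5,fy=4.7 if 0 else 5,interpolation=cv2.INTER_CUBIC)[:600])
t=cs['top'];P=np.array([plane(t,u,v,.018) for u,v in((302,193),(421,176),(438,269),(318,288))])
print(P,[np.linalg.norm(P[i]-P[(i+1)%4]) for i in range(4)])
E
```

```text
top red [403 224   8   8  46] [406.52173913 227.60869565]
top yel [399 207  12   3  16] [404.25   207.8125]
top yel [390 216  14  19  39] [395.58974359 227.82051282]
top blue [ 321  226   95   43 1416] [358.80155367 246.54166667]
scene red [249 191   9  16  82] [252.81707317 197.79268293]
scene yel [200 170  16  22 226] [205.54424779 178.74336283]
scene yel [235 200  27  23 374] [246.97326203 212.01069519]
scene blue [ 261  190   65   59 1447] [300.42225294 218.414651  ]
scene blue [322 264  36  31 421] [339.67220903 278.14014252]
[[ 0.6823077   0.15160102  0.018     ]
 [ 0.72416688 -0.15789687  0.018     ]
 [ 0.4820914  -0.19354032  0.018     ]
 [ 0.4364561   0.11213859  0.018     ]] [np.float64(0.31231575848598975), np.float64(0.24468550158722346), np.float64(0.309066622962474), np.float64(0.24899857846770293)]
```

View pics/topz.png

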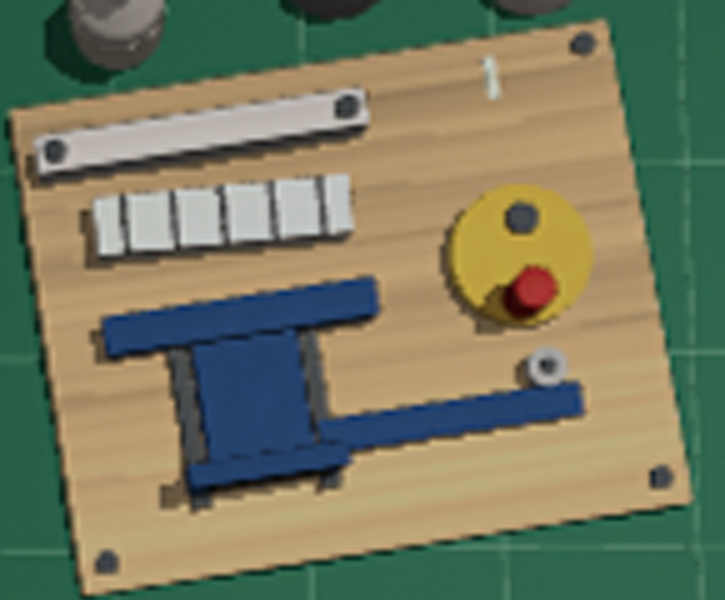

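View pics/scenez.png

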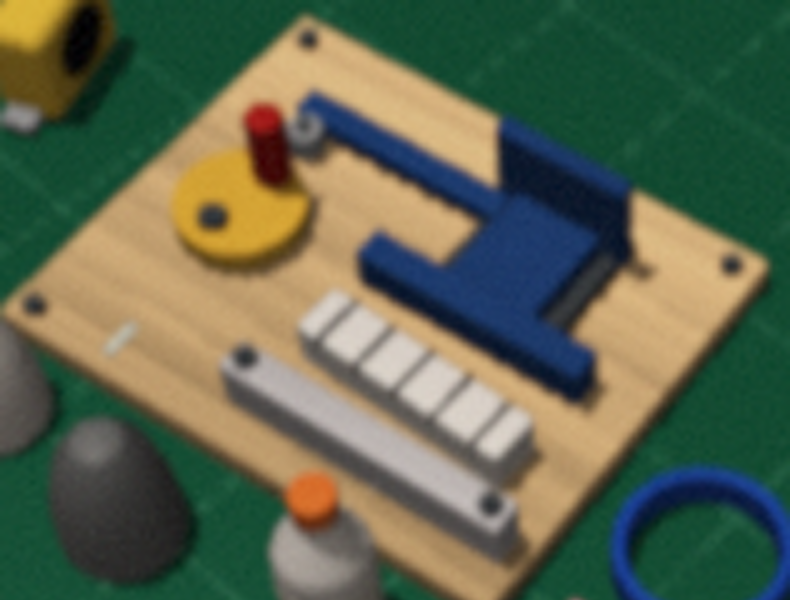

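Crop: corners at about (302,192), (421,174), (438.4,270.6), (317,289.4). Pivot bolt (404.2,213.4), knob top (406.6,227) in top and (252.8,193.6) in scene, plate top edge near (354,263). The rib is clear of the jaw and the bystanders stand forward of the base.

```bash
cat > jig.py <<'E'
from h import *
from scipy.optimize import least_squares
t=get('top');s=get('scene')
def z(c,x,y,o):return
L=[]
for c,o,pts in((t,(300,170),[((10,110),(120,150,18)),((605,20),(120,-165,18)),((692,503),(-135,-165,18)),((85,597),(-135,150,18)),((521,217),(20,-100,36)),((38,150),None),]),
               (s,(200,170),[((305,15),(-135,-165,18)),((768,268),(-135,150,18)),((0,310),(120,-165,18)),((212,216),(20,-100,36))])):
    for p,j in pts:
        if j: L.append((c,np.array(p)/5+np.array(o)-.4,np.array(j)/1e3))
def W(x,j):
    a=x[2];return np.array([x[0]+np.cos(a)*j[0]-np.sin(a)*j[1],x[1]+np.sin(a)*j[0]+np.cos(a)*j[1],j[2]])
f=lambda x:np.concatenate([proj(c,W(x,j))-p for c,p,j in L])
r=least_squares(f,[.58,-.01,.13],loss='soft_l1');
X=r.x
E
python3 - <<'E'
from jig import *
print(X,np.degrees(X[2]));print(f(X).reshape(-1,2).round(2))
def tri(a,b):
    A=[];B=[]
    for c,(u,v) in((t,a),(s,b)):
        d=ray(c,u,v);d/=np.linalg.norm(d);M=np.eye(3)-np.outer(d,d);A.append(M);B.append(M@c['o'])
    return np.linalg.lstsq(np.vstack(A),np.hstack(B),rcond=None)[0]
def J(p):
    a=X[2];d=p[:2]-X[:2];return np.array([np.cos(a)*d[0]+np.sin(a)*d[1],-np.sin(a)*d[0]+np.cos(a)*d[1],p[2]])*1e3
k=tri((406.6-.4,227-.4),(252.8-.4,193.6-.4));print('knob',k,J(k)); kk=J(k)
print('ang',np.arctan2(kk[1]+100,kk[0]-20)%6.283,np.hypot(kk[1]+100,kk[0]-20))
q=lambda n,u,v:np.array([u,v])/5+(np.array([300,170]) if n=='t' else np.array([200,170]))-.4
print('plate top',J(tri(q('t',188,468),q('s',628,190))),J(tri(q('t',350,447),q('s',503,120))))
print('roller',J(plane(t,*q('t',547,366),.037)),'jaw front edge',J(plane(t,*q('t',102,318),.048)),J(plane(t,*q('t',376,278),.048)))
print('rib ctr',J(plane(t,*q('t',223,216),.030)))
for n,(u,v) in {'grey':(368,160),'white':(407,160),'bottle':(323,172),'meas':(471,224)}.items():print(n,J(plane(t,u,v,.07)))
print('pivot',W(X,(.02,-.1,.036)),'face0',W(X,(-.085,.05,.065)))
E
```

```text
[ 0.59014492 -0.01202042  0.14492425] 8.303547982729313
[[-0.43 -0.45]
 [ 0.32 -0.82]
 [ 0.51 -0.54]
 [-0.47 -0.37]
 [ 0.06 -0.06]
 [ 0.21 -0.68]
 [ 0.83 -1.97]
 [-0.05 -0.58]
 [ 0.66  0.16]]
knob [ 0.5832059  -0.10653855  0.08115983] [-20.51635397 -92.52516491  81.15982846]
ang 2.959154700876706 41.20009828409487
plate top [-84.36202426  90.10422593  84.88958844] [-86.42717226  10.79504634  84.726579  ]
roller [-57.42657673 -99.53577191  37.        ] jaw front edge [ -0.16117388 119.05458818  48.        ] [ -1.27484101 -20.38998682  48.        ]
rib ctr [44.68619198 49.51028041 30.        ]
grey [161.92660359 -28.2930157   70.        ]
white [ 146.75571768 -125.03990289   70.        ]
bottle [148.9403786   88.26026151  70.        ]
meas [ -37.70268964 -253.2894858    70.        ]
pivot [ 0.62437701 -0.10808376  0.036     ] face0 [0.49881512 0.02517994 0.065     ]
```

>>> move_arm:
  plan: [16.5,-38,0,0,0,7.75,0,16.5,-38,0,0,0,7.75,0,16.5,-38,0,0,0,7.75,0,16.5,-38,0,0,0,7.75,0,16.5,-38,0,0,0,0,0,16.5,-38,0,0,0,0,0,16.5,-38,0,0,0,0,0,16.5,-38,0,0,0,0,0,16.5,-38,0,0,0,0,0,16.5,-38,0,0,0,0,0]

```text
time: 1.3
eef_pos: [0.428, 0.2402, 0.2316]
tcp_rot: [-0.071, 0.998, 0.0, 0.0]
contact_force: [-0.5, -0.5, 0.0]
opening: -0.001
finger_force: 0.0
```

>>> move_arm:
  plan: [16.5,-38,0,0,0,0,0,16.5,-38,0,0,0,0,0,16.5,-38,0,0,0,0,0,16.5,-38,0,0,0,0,0,16.5,-38,0,0,0,0,0,16.5,-38,0,0,0,0,0,16.5,-38,0,0,0,0,0,16.5,-38,0,0,0,0,0,16.5,-38,0,0,0,0,0,16.5,-38,0,0,0,0,0,0,0,0,0,0,0,0,0,0,0,0,0,0,0]

```text
time: 2.5
eef_pos: [0.5926, -0.1388, 0.2309]
tcp_rot: [-0.07, 0.998, 0.0, -0.0]
contact_force: [0.6, 0.1, 0.2]
opening: -0.0
finger_force: 0.0
```

```bash
python3 - <<'E'
from h import *
c=get('wrist');save(c,'w1')
h=cv2.cvtColor(c['color'],cv2.COLOR_RGB2HSV)
print('tcp',proj(c,ctrl.get_state()['eef_pos']))
print('knob pred',proj(c,(.5832,-.1065,.085)),'pivot pred',proj(c,(.6244,-.1081,.036)))
E
```

```text
tcp (np.float64(318.82591537366096), np.float64(314.3364294893789))
knob pred (np.float64(364.22975875546916), np.float64(212.66254098095814)) pivot pred (np.float64(348.60615634255555), np.float64(244.61381238919338))
```

View pics/w1.png

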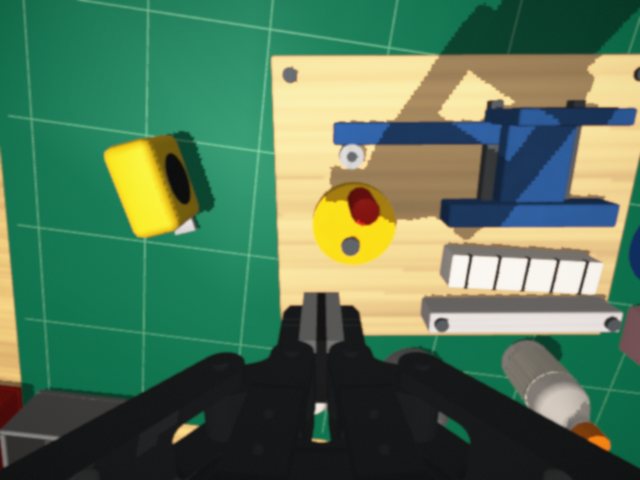

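Predictions agree with the wrist view (knob (364,210), pivot (350,246)). Descend beside the knob on its −y side and push it round through the +y side.

>>> move_arm:
  plan: [0,0,-43,0,0,0,0,0,0,-43,0,0,0,0,0,0,-43,0,0,0,0,0,0,-44,0,0,0,0,0,0,0,0,0,0,0]

```text
time: 3.05
eef_pos: [0.5869, -0.1343, 0.0512]
tcp_rot: [-0.071, 0.997, 0.003, -0.007]
contact_force: [-1.3, 0.6, -0.1]
opening: -0.003
finger_force: 0.0
```

```bash
python3 - <<'E'
from h import *
p=ctrl.get_state()['eef_pos'];print(p)
a=.14492;piv=np.array([.6244,-.1081])
th=np.linspace(3.65,.65,25)
w=piv+.042*np.c_[np.cos(th+a),np.sin(th+a)]
print(np.diff(np.vstack([p[:2],w]),axis=0).__mul__(1e3).round(1).tolist())
E
```

```text
[ 0.58689268 -0.13432645  0.05118159]
[[4.2, 0.7], [-2.9, 4.4], [-2.4, 4.7], [-1.8, 4.9], [-1.1, 5.1], [-0.5, 5.2], [0.2, 5.2], [0.8, 5.2], [1.5, 5.0], [2.1, 4.8], [2.7, 4.5], [3.2, 4.1], [3.7, 3.7], [4.1, 3.2], [4.5, 2.7], [4.8, 2.1], [5.0, 1.5], [5.2, 0.8], [5.2, 0.2], [5.2, -0.5], [5.1, -1.1], [4.9, -1.7], [4.7, -2.3], [4.4, -2.9], [4.0, -3.4]]
```

>>> move_arm:
  plan: [0,0,0,0,0,0,0,0,0,0,0,0,0,0]

```text
time: 3.25
eef_pos: [0.5948, -0.1384, 0.0618]
tcp_rot: [-0.071, 0.997, -0.001, 0.002]
contact_force: [0.5, 0.3, -0.2]
opening: -0.002
finger_force: 0.0
```

>>> move_arm:
  plan: [-2,5,0,0,0,0,0,-2.9,4.4,0,0,0,0,0,-2.4,4.7,0,0,0,0,0,-1.8,4.9,0,0,0,0,0,-1.1,5.1,0,0,0,0,0,-0.5,5.2,0,0,0,0,0,0.2,5.2,0,0,0,0,0,0.8,5.2,0,0,0,0,0,1.5,5,0,0,0,0,0,2.1,4.8,0,0,0,0,0,2.7,4.5,0,0,0,0,0,0,0,0,0,0,0,0]

```text
time: 4.45
eef_pos: [0.5894, -0.0844, 0.0589]
tcp_rot: [-0.071, 0.997, -0.001, 0.0]
contact_force: [-1.2, -2.5, 0.2]
opening: -0.002
finger_force: 1.1
```

```bash
python3 - <<'E'
from h import *
c=get('top');cv2.imwrite('pics/t2.png',cv2.resize(c['color'][170:290,300:460,::-1],None,fx=4.5,fy=4.5,interpolation=cv2.INTER_CUBIC));p=ctrl.get_state()['eef_pos'];print(p)
d=p[:2]-[.6244,-.1081];print(np.hypot(*d),np.arctan2(d[1],d[0])-.1449)
E
```

```text
[ 0.58925209 -0.08412118  0.05877451]
0.042548319595795775 2.3979952870991297
```

View pics/t2.png

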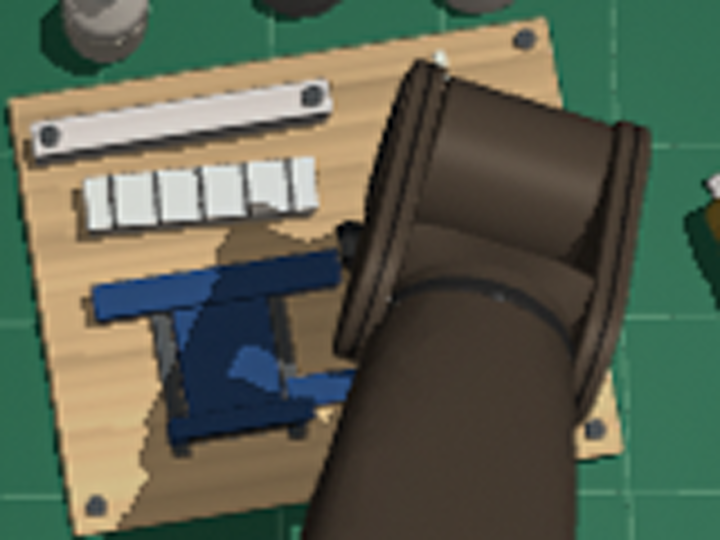

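The arm hides the cam from above, but the −2.5 N reaction shows contact; the slide has not moved. Continue.

>>> move_arm:
  plan: [3.2,4.1,0,0,0,0,0,3.7,3.7,0,0,0,0,0,4.1,3.2,0,0,0,0,0,4.5,2.7,0,0,0,0,0,4.8,2.1,0,0,0,0,0,5,1.5,0,0,0,0,0,5.2,0.8,0,0,0,0,0,5.2,0.2,0,0,0,0,0,5.2,-0.5,0,0,0,0,0,5.1,-1.1,0,0,0,0,0,4.9,-1.7,0,0,0,0,0]

```text
time: 5.6
eef_pos: [0.6376, -0.0679, 0.057]
tcp_rot: [-0.071, 0.997, 0.002, -0.004]
contact_force: [-9.3, -3.0, 3.5]
opening: -0.0
finger_force: 4.6
```

>>> move_arm:
  plan: [4.7,-2.3,0,0,0,0,0,4.4,-2.9,0,0,0,0,0,4,-3.4,0,0,0,0,0,0,0,0,0,0,0,0,0,0,0,0,0,0,0]

```text
time: 6.1
eef_pos: [0.6503, -0.076, 0.0565]
tcp_rot: [-0.07, 0.998, 0.002, -0.004]
contact_force: [-5.9, 1.2, 0.5]
opening: -0.003
finger_force: 2.2
```

```bash
python3 - <<'E'
from h import *
p=ctrl.get_state()['eef_pos']
d=p[:2]-[.6244,-.1081];print(p,np.hypot(*d),np.arctan2(d[1],d[0])-.1449)
c=get('scene');cv2.imwrite('pics/s3.png',cv2.resize(c['color'][130:290,150:360,::-1],None,fx=3.7,fy=3.7,interpolation=cv2.INTER_CUBIC))
w=get('wrist')
a=.14492
for g in(-.3,0,.3,.6): print(g,[ (np.array(proj(c,(.6244+.042*np.cos(a+g),-.1081+.042*np.sin(a+g),.085)))-[150,130])*3.7],proj(w,(.6244+.042*np.cos(a+g),-.1081+.042*np.sin(a+g),.085)))
E
```

```text
[ 0.65029505 -0.07598295  0.05651658] 0.04125600599830915 0.7473432178051788
-0.3 [array([280.65642479, 292.05677443])] (np.float64(191.85115312655026), np.float64(382.88303446936663))
0 [array([292.80278278, 301.95081543])] (np.float64(230.23131718446535), np.float64(387.5031340126775))
0.3 [array([308.70439861, 308.31801161])] (np.float64(267.80295939168855), np.float64(382.3626694799012))
0.6 [array([326.88540714, 310.52825074])] (np.float64(302.05937022877976), np.float64(367.69651397479026))
```

View pics/s3.png

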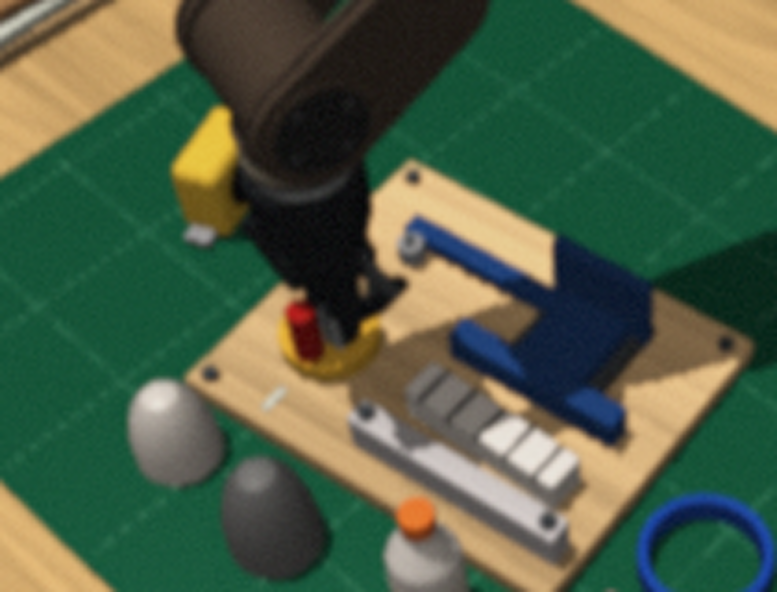

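Scene: knob top at (303,314) in the crop, near angle 0.2. Nudge a little more, back off and rise.

>>> move_arm:
  plan: [2.5,-2.5,0,0,0,0,0,2.0,-3,0,0,0,0,0,0,0,0,0,0,0,0,0,0,0,0,0,0,0,-4,4,0,0,0,0,0,-6,6,0,0,0,0,0,0,0,40,0,0,0,0,0,0,40,0,0,0,0,-40,0,0,0,0,0,0,-40,0,0,0,0,0,0,-40,0,0,0,0,0,0]

```text
time: 7.3
eef_pos: [0.5273, -0.0734, 0.1397]
tcp_rot: [-0.071, 0.997, -0.001, 0.002]
contact_force: [-0.8, -0.4, 0.7]
opening: -0.002
finger_force: 0.0
```

>>> move_arm:
  plan: [-40,0,0,0,0,0,0,-40,10,0,0,0,0,0,-10,40,0,0,0,0,0,0,40,0,0,0,0,0,0,0,0,0,0,0,0,0,0,0,0,0,0,0]

```text
time: 7.9
eef_pos: [0.4382, 0.0172, 0.1392]
tcp_rot: [-0.072, 0.997, -0.001, 0.001]
contact_force: [0.4, -0.7, -0.6]
opening: 0.002
finger_force: 0.0
```

```bash
python3 - <<'E'
from h import *
p=ctrl.get_state()['eef_pos'];print(p)
c=get('scene');cv2.imwrite('pics/s4.png',cv2.resize(c['color'][130:290,150:360,::-1],None,fx=3.7,fy=3.7,interpolation=cv2.INTER_CUBIC))
h=cv2.cvtColor(c['color'],cv2.COLOR_RGB2HSV)
m=cv2.inRange(h,(0,170,130),(7,255,255))[130:290,150:260];ys,xs=np.nonzero(m)
print('bright red',xs.mean()+150,ys.mean()+130,ys.min()+130,len(xs))
a=.14492
for g in(-.3,0,.3): print(g,proj(c,(.6244+.042*np.cos(a+g),-.1081+.042*np.sin(a+g),.085)))
d=np.array([-.16,.05]);print('target',.59014+d[0]*np.cos(a)-d[1]*np.sin(a),-.01202+d[0]*np.sin(a)+d[1]*np.cos(a))
E
```

```text
[0.43822341 0.01719665 0.13919815]
bright red 227.70588235294116 212.5 210 34
-0.3 (np.float64(225.85308778154217), np.float64(208.93426335946523))
0 (np.float64(229.13588723778855), np.float64(211.60832849575115))
0.3 (np.float64(233.43362124653416), np.float64(213.32919232579476))
target 0.4245965426251573 0.014349750100894579
```

View pics/s4.png

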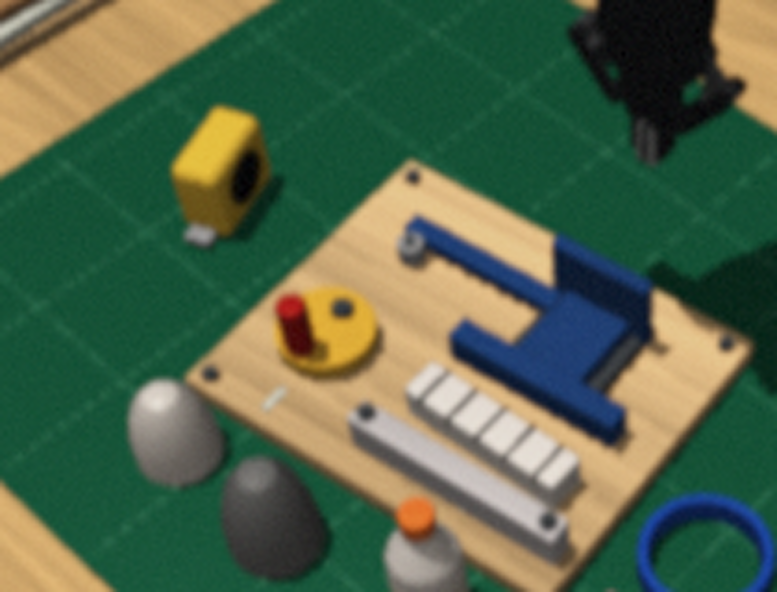

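Cam at low point (red top (227.7,212.5) against 229,211.6 predicted), slide still back, bystanders undisturbed. Go down behind the plate and push.

>>> move_arm:
  plan: [0,0,-27,0,0,0,0,0,0,-27,0,0,0,0,0,0,-26,0,0,0,0,0,0,0,0,0,0,0,0,0,0,0,0,0,0,9.9,1.4,0,0,0,0,0,9.9,1.4,0,0,0,0,0,9.9,1.4,0,0,0,0,0,5,0.7,0,0,0,0,0,5,0.7,0,0,0,0,0,5,0.7,0,0,0,0,0]

```text
time: 9.05
eef_pos: [0.4823, 0.0231, 0.0582]
tcp_rot: [-0.071, 0.997, 0.0, -0.001]
contact_force: [-2.2, -1.1, 2.0]
opening: 0.0
finger_force: 1.6
```

>>> move_arm:
  plan: [5,0.7,0,0,0,0,0,5,0.7,0,0,0,0,0,5,0.7,0,0,0,0,0,5,0.7,0,0,0,0,0,5,0.7,0,0,0,0,0,5,0.7,0,0,0,0,0,0,0,0,0,0,0,0]

```text
time: 9.75
eef_pos: [0.5133, 0.0273, 0.0582]
tcp_rot: [-0.071, 0.998, 0.0, 0.001]
contact_force: [-0.3, -0.7, -0.8]
opening: -0.003
finger_force: 0.5
```

```bash
cat > st.py <<'E'
from h import *
s=ctrl.get_state();p=s['eef_pos'];a=.14492;d=p[:2]-[.59014,-.01202]
print('jig tcp',(d[0]*np.cos(a)+d[1]*np.sin(a))*1e3,(-d[0]*np.sin(a)+d[1]*np.cos(a))*1e3,p[2],s['contact_force'])
E
python3 st.py
```

```text
jig tcp -70.31546842062835 50.02053032707956 0.05820236572860546 [-0.32717896 -0.6809594  -0.78949548]
```

Remaining about 11 mm; continue slowly to the stop.

>>> move_arm:
  plan: [4,0.6,0,0,0,0,0,4,0.6,0,0,0,0,0,3,0.4,0,0,0,0,0,2,0.3,0,0,0,0,0,0,0,0,0,0,0,0,0,0,0,0,0,0,0]

```text
time: 10.35
eef_pos: [0.5258, 0.0291, 0.0582]
tcp_rot: [-0.07, 0.998, -0.0, 0.001]
contact_force: [-2.0, 0.8, -1.6]
opening: 0.004
finger_force: 0.8
```

```bash
python3 st.py
```

```text
jig tcp -57.732008570037635 49.938243135883546 0.05819047229504047 [-2.02948638  0.79726406 -1.6414853 ]
```

>>> move_arm:
  plan: [2,0.3,0,0,0,0,0,2,0.3,0,0,0,0,0,0,0,0,0,0,0,0,0,0,0,0,0,0,0]

```text
time: 10.75
eef_pos: [0.5257, 0.0291, 0.0582]
tcp_rot: [-0.071, 0.997, -0.0, -0.006]
contact_force: [-15.0, -2.7, 10.0]
opening: -0.001
finger_force: 7.6
```

```bash
python3 st.py
```

```text
jig tcp -57.82754977402989 50.017370311245244 0.05818417311508941 [-14.99812458  -2.7109455    9.99587112]
```

Hard stop reached (15 N, no more travel). Retract and check.

>>> move_arm:
  plan: [-10,-1.4,0,0,0,0,0,-20,-2.8,0,0,0,0,0,-30,-4.2,0,0,0,0,0,-20,-2.8,0,0,0,0,0,0,0,40,0,0,0,0,0,0,40,0,0,0,0,0,20,40,0,0,0,0,0,40,0,0,0,0,0,0,40,0,0,0,0,0,0,40,0,0,0,0,0,0,0,0,0,0,0,0,0,0,0,0,0,0,0]

```text
time: 11.95
eef_pos: [0.4502, 0.1593, 0.179]
tcp_rot: [-0.072, 0.997, -0.0, 0.002]
contact_force: [-0.0, 0.6, 0.6]
opening: -0.001
finger_force: 0.0
```

```bash
python3 - <<'E'
from h import *
for n,b in(('scene',(130,290,150,360)),):
    c=get(n);cv2.imwrite('pics/s5.png',cv2.resize(c['color'][b[0]:b[1],b[2]:b[3],::-1],None,fx=3.7,fy=3.7,interpolation=cv2.INTER_CUBIC))
E
python3 st.py
```

```text
jig tcp -113.94547192393628 188.93300586137963 0.17878707785951048 [-0.69318444 -0.67324024 -0.0016581 ]
```

View pics/s5.png

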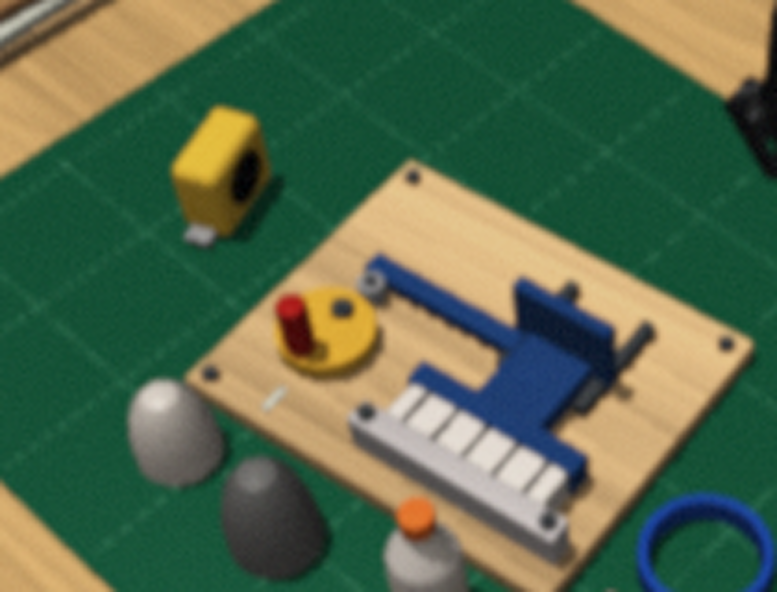

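Rib seated square between jaw and fence ((480,440) in the crop), cam at low point, bystanders unmoved, arm clear.

```bash
python3 -c "
from plant import order
print(order.sign_off())"
```

```text
the job is handed in; nothing more can be done
None
```

The jig is closed and the job handed in (no verdict came back): the cam is at its low point, the slide is against its hard stop, the rib sits square against the fence in the last picture, and the arm is clear.

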